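# Release and fully open the sample lid of a bench reader

## Robot

A 7-joint arm with a two-finger parallel gripper is mounted at the origin on a cart in front of the work surface, level with it; the furniture and walls round the work are solid. World frame = base frame: x ahead of the robot, y to its left, z up, the work surface at z = 0. Lengths are in m, angles in rad, forces in N, time in s.
With the tool pointing down it reaches from about 0.425 to 0.925 m from the base axis. Payload 6.8 kg.
Tool frame: the origin (TCP) lies on the centre line of the jaws, within the pads' length; the fingertips stand 8 mm ahead of it and the grasp point (between the pads) lies 11 mm behind it; z points along the fingers, y is the line along which they close (so a half turn about z gives the same grasp; the last joint's range is limited). The gripper opens to 88 mm and grips with 3 to 60 N. Pads are 20 mm wide; open, the fingers measure 115 mm over their backs; the gripper's body (75 mm by 178 mm) begins 61 mm behind the grasp point.
Start: joints at [-1.267, 0.477, 0.022, 1.555, -0.011, 1.109, -0.083], TCP at [0.27, 0.619, 0.231] pointing down, gripper open.
Joint ranges: [-2.96, 2.96], [-0.34, 2.1], [-1.41, 1.46], [0.24, 2.44], [-1.37, 4.51], [0.17, 1.92], [-2.96, 2.96]. Speed limits (rad/s): [2.39, 2.39, 3.14, 3.14, 3.14, 3.14, 3.14].

## Interface

Orientations are given as a unit quaternion [w, x, y, z].
In Python, from station import r gives the robot as it stands. The module is installed in compiled form; this text tells all that it offers.
- The arm moves only by the tool drive_tool, never from a script. Its argument "rows" is a list of rows, each an object of numbers: "dx", "dy", "dz": the shift along the tool's x, y, z in units of 0.06 m (1.0 is 0.06 m); "turn": the turn about the tool's z in units of 4 degrees (1.0 is 4 degrees). A call has 1 to 20 rows; each row shifts and turns the commanded pose from where the row before left it, along the tool's axes as they then stand; what a row does not reach is not made up. A row lasts 1/8 s, in which the tool goes at most 62.5 mm and 10.7 degrees, less where a joint would pass 70% of its speed; a pose out of reach is approached as far as the arm can. A call with a number of a shift or a turn outside -1 to 1 is refused whole. A call with a gripper value outside its range is refused whole. "gripper" is the gripper's target within -1 to 1 (shut at 1, half-way at 0, fully open at -1), set as the call begins (left out, the last holds). The fingers move at their own pace and stop on an object; "newtons" is the grip in N (left out, the last holds). Time passes only in rows, so rows that do not move let the fingers close. It gives the time, the measured TCP pose, the force, the opening and the grip force at its end, in the units of the state.
- r.observe(): the state, without advancing time (a new reading comes with each control period).
- r.snapshot(name): name is "scene" or "top"; returns a dict with "pixels" (420x560x3 uint8, red, green, blue), "fx", "fy", "cx", "cy" (pixels), "pose" (4x4, takes a point from camera to world coordinates). Camera axes: x right, y up, looking along -z (the intrinsics and any distortion apply to the point x, -y, -z); pixel columns grow to the right and rows downward; lengths in m; the calibration is good to about 2 mm. A picture is of the moment at which its call begins. There is no depth.
- r.hand_in(): hands the job in; it is judged then, once.
The state is a dict: "time": time; "qpos": joint angles; "qd": joint speeds; "joint_efforts": joint torques, N m; "eef_pos": TCP position; "orientation": TCP orientation; "force": force on the tool from outside, world axes, zero at the start; "ft_torque": the same for the moment, N m; "grip_width": opening from 0.0 (shut) to 1.0 (fully open); "finger_force": force on a finger pad.
Only numpy, scipy, OpenCV 4.12 (cv2) and the standard library are available. Lean on these libraries where they do the work, as an engineer would, in place of code of your own. Each camera call takes 0.05 s, during which the arm holds its last target. There are 200 camera calls.

## Task

Two readers with sprung lids stand on the desk. Get the wider one ready for samples: press down the release tab at its front so that its lid springs up, then let go of the tab and gently push the lid back as far as it will go, so that it stays fully open. Work with the fingertips only, without lifting or shoving the readers; leave the narrower reader shut and do not disturb the other things.

Things in the scene. Friction and masses are not known exactly. Their poses are not given: they have to be found in the camera images.
- reader_wide: the wider reader: white box, grey lid, 112 mm wide (y), 110 deep (x), 53 tall shut, 1.2 kg, loose on rubber feet, yaw within 0.35 rad. Origin: centre of its underside; x to its back, y to its left. Lid hinge axis along y at x = +28, z = 47 mm; the lid reaches 82 mm forward of it, 6 mm thick. Front wall at x = -55 mm; the tab, 32 mm wide, sticks out to x = -100 mm at z = 34 mm.
- reader_narrow: the narrower reader: white box, grey lid, 68 mm wide (y), 110 deep (x), 53 tall shut, 1.2 kg, loose on rubber feet, yaw within 0.35 rad. Origin: centre of its underside; x to its back, y to its left. Lid hinge axis along y at x = +28, z = 47 mm; the lid reaches 82 mm forward of it, 6 mm thick. Front wall at x = -55 mm; the tab, 32 mm wide, sticks out to x = -100 mm at z = 34 mm. It stays shut.
- wide_tab_pad (a point): centre of the raised thumb pad (14 x 30 mm) on top of the wide reader's release tab, 37 mm above the desk, 92 mm in front of the reader's origin; moves with the tab. The tab rocks: pressed down here the latch lets go after 6 to 7 mm (2 to 3 N), the stop comes at 13 mm (4 N); it springs back when released. The lid needs room to rise.
- wide_lid_edge (a point): middle of the wide lid's front edge, on its underside, 82 mm from the hinge; it moves with the lid
- wide_lid_hinge (a point): middle of the wide lid's hinge axis, 47 mm above the desk
- wide_lid (a joint): angle of the wide reader's lid: 0 shut and latched, 1.9 rad at its stop (leaning back beyond upright). Released, it rises by itself in about 1.5 s to 0.9 to 1.1 rad and stays there, its edge 110 to 120 mm above the desk; under 1 N at the edge swings it on, and a friction hinge keeps it where it is left.
- wide_tab (a joint): angle of the wide reader's release tab: 0 at rest (up), 0.45 rad pressed to its stop; the latch lets go at about 0.22 rad
- narrow_lid (a joint): angle of the narrow reader's lid, 0 shut; it must stay shut
- lens_tin: bystander: round cream-lidded tin, 40 mm wide, 18 mm tall, between the two readers. Origin: centre of its underside.
- drops_tropa: bystander: drop bottle standing upright, 26 mm wide, 62 mm tall, between the readers, further back than the tin. Origin: centre of its underside.
- marker: bystander: felt marker lying near the front edge of the desk, 135 mm long, 17 mm thick. Origin: centre of its underside.
- battery: bystander: block battery lying on its side to the right, 26 x 48 x 18 mm. Origin: centre of its underside.
- strip_box: bystander: small carton to the right, 30 x 66 x 22 mm. Origin: centre of its underside.
- gel_bottle: bystander: white bottle standing upright behind the readers, 44 mm wide, 85 mm tall. Origin: centre of its underside.
- trial_lens1: bystander: trial lens in a metal rim with a tab, 38 x 53 x 9 mm, front right. Origin: centre of its underside.

How it is judged:
On the way, in this order (a step that is already met when the one before it is completed fails the run):
1. the fingers press down the wide reader's release tab (value of joint wide_tab above 0.1 rad and contact force between the fingers and wide_tab above 0.3 N).
2. its lid has sprung up (value of joint wide_lid above 0.5 rad), for 0.1 s.
At the end, for the whole second after the job is handed in: The wide reader's lid is at rest, open by at least 1.7 of 1.9 rad; its tab is back up (under 0.06 rad); the narrow lid is shut (under 0.05 rad); the wide reader stands level on the desk (within 0.05 rad, 6 mm); both readers are within 30 mm of where they were (value of joint wide_lid above 1.7 rad and velocity of joint wide_lid below 0.1 rad/s and value of joint wide_tab below 0.06 rad and value of joint narrow_lid below 0.05 rad and angle between reader_wide's own z axis and vertical below 0.05 rad and height (world z) of reader_wide below 0.006 m and distance of each of reader_wide, reader_narrow from where it was at the start of the episode below 0.03 m); the robot touches nothing.
It fails at once if a reader is lifted or tipped (8 mm, 0.12 rad) (height (world z) of any of reader_wide, reader_narrow above 0.008 m or angle between any of reader_wide, reader_narrow's own z axis and vertical above 0.12 rad).
It fails at once if a reader is shoved more than 30 mm (distance of any of reader_wide, reader_narrow from where it was at the start of the episode above 0.03 m).
It fails at once if the narrow reader's lid is opened (value of joint narrow_lid above 0.1 rad).
It fails at once if the wide lid is hit or pushed with more than 20 N (contact force between any of the fingers, the arm and wide_lid above 20 N).
It fails at once if a bystander is moved more than 30 mm (distance of any of lens_tin, drops_tropa, marker, battery, strip_box, gel_bottle, trial_lens1 from where it was at the start of the episode above 0.03 m).
It also fails if it takes over 45 s, if anything falls off the work surface, if the arm or the gripper's body presses on something with over 40 N, if the wrist force passes 120 N, or if a joint passes its speed limit or range.

## Working session

There is one attempt and no reset: what is moved stays moved. The work goes in short steps, Python scripts to look and compute and a tool call to move; the robot and the scene stay as the last step left them, time stands still between calls to the robot, and variables do not carry over. Pictures are saved under pics/ and viewed, at most 10 in all, crops included, and the job is handed in when it is done.

Besides the shell and the picture viewer there is one more tool, called after "Emit:" as name(argument=value, ...), one argument or row to a line, values as JSON. drive_tool: Moves the arm, as the interface text tells. Shifts and turns lie within -1 to 1; 1 stands for 0.06 m of shift or 4 degrees of turn. Its arguments: {"type":"object","properties":{"rows":{"type":"array","items":{"type":"object","properties":{"dx":{"type":"number"},"dy":{"type":"number"},"dz":{"type":"number"},"turn":{"type":"number"}}}},"gripper":{"type":"number"},"newtons":{"type":"number"}},"required":["rows"]}

```bash
mkdir -p pics
cat > h.py <<'E'
import numpy as np, cv2
from station import r
def snap(n,f):
    s=r.snapshot(n); cv2.imwrite('pics/'+f,s['pixels'][:,:,::-1]); return s
def unproj(s,u,v,z):
    P=np.array(s['pose']); d=P[:3,:3]@np.array([(u-s['cx'])/s['fx'],-(v-s['cy'])/s['fy'],-1]); o=P[:3,3]
    return o+d*(z-o[2])/d[2]
def proj(s,p):
    P=np.array(s['pose']); c=P[:3,:3].T@(np.array(p)-P[:3,3]); return s['cx']+s['fx']*c[0]/-c[2], s['cy']-s['fy']*c[1]/-c[2]
E
python3 - <<'E'
from h import *
for n in('scene','top'):
    s=snap(n,n+'1.png'); print({k:v for k,v in s.items() if k!='pixels'})
print(r.observe())
E
```

```text
{'fx': 481.1256713718851, 'fy': 481.1256713718851, 'cx': 280.17572453877415, 'cy': 210.2900233697381, 'pose': array([[-0.28467258,  0.74540664, -0.602769  , -0.36848586],
       [-0.95855898, -0.22870911,  0.16987298,  0.19154874],
       [-0.01123431,  0.62614782,  0.77962344,  1.26501032],
       [ 0.        ,  0.        ,  0.        ,  1.        ]])}
{'fx': 416.32948716225354, 'fy': 416.32948716225354, 'cx': 276.96649689039657, 'cy': 212.04556846787915, 'pose': array([[ 0.02366235,  0.99540288, -0.09280728,  0.45587435],
       [-0.99952443,  0.02539175,  0.01749777, -0.08254311],
       [ 0.01977387,  0.0923491 ,  0.99553033,  1.07933048],
       [ 0.        ,  0.        ,  0.        ,  1.        ]])}
{'time': 0.1, 'qpos': array([-1.26709831,  0.47768304,  0.02236586,  1.55632521, -0.01151189,
        1.10929375, -0.0831271 ]), 'qd': array([-1.67007234e-03, -2.89809161e-04,  7.26322519e-05, -1.30925606e-03,
        2.43897435e-03,  1.22242022e-03, -1.19012223e-03]), 'joint_efforts': array([ 4.38555362e-03, -5.84092855e+01,  1.53995767e+00, -2.73310876e+01,
       -5.42789383e-02,  1.31766443e-02,  5.44339673e-05]), 'eef_pos': array([0.26998566, 0.61808961, 0.22981401]), 'orientation': array([-1.05733199e-04,  2.04463211e-01,  9.78873930e-01, -7.83367899e-04]), 'force': array([ 0.47113196, -0.20324632,  0.42854193]), 'ft_torque': array([ 0.03191788, -0.03040107, -0.01070539]), 'finger_force': 0.0, 'grip_width': 1.0015872352288973}
```

View pics/top1.png

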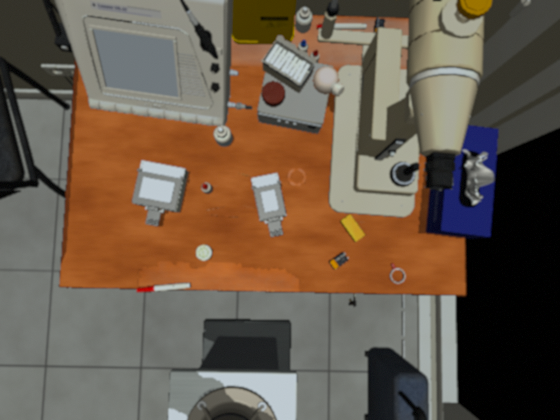

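View pics/scene1.png

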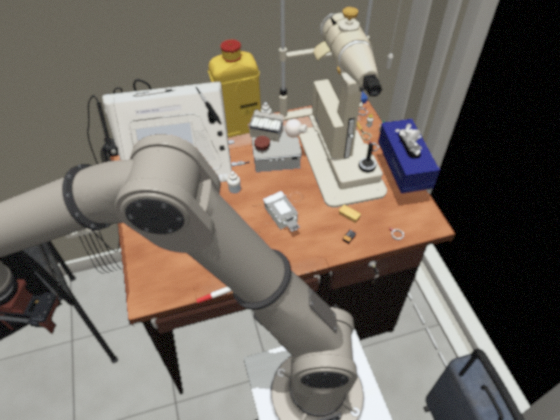

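The top view shows the wide reader at about (160,187) with its tab at (153,216), and the narrow one at (269,197). The tin is at (204,253), the drops bottle at (206,187) and the gel bottle at (222,134). In the scene view the arm hides the wide reader.

Run:
```python
from h import *
s=r.snapshot('top'); c=s['pixels'][120:270,110:310,::-1]
cv2.imwrite('pics/crop1.png',cv2.resize(c,(800,600),interpolation=cv2.INTER_CUBIC))
print(proj(s,[0,0,0.2]),proj(s,[.27,.619,.23]))
for n,u,v,z in [('wide tab',153,216,.037),('tin',204,253,.018),('drops',206,187,.06),('nar',276,228,.037),('gel',222,130,.085),('marker',163,287,.017)]: print(n,unproj(s,u,v,z).round(3))
```

```text
(np.float64(221.559841011271), np.float64(478.813718710504)) (np.float64(-91.60494542078675), np.float64(337.3724078989545))
wide tab [0.535 0.209 0.037]
tin [0.446 0.081 0.018]
drops [0.608 0.076 0.06 ]
nar [ 0.513 -0.099  0.037]
gel [0.746 0.039 0.085]
marker [0.359 0.18  0.017]
```

View pics/crop1.png

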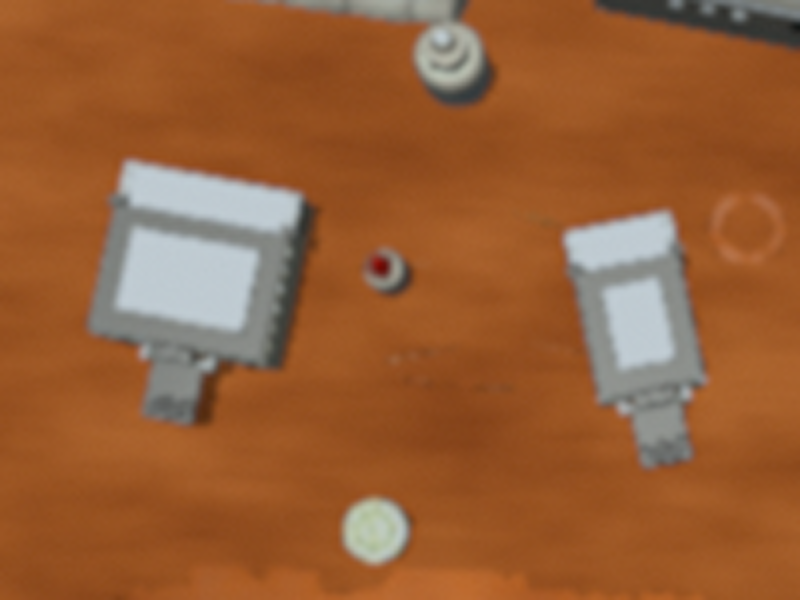

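```bash
cat > fit.py <<'E'
from h import *
from scipy.optimize import least_squares
s=r.snapshot('top')
pts=[(127,160,55,56,53),(303,193,55,-56,53),(90,330,-54,56,50),(142,417,-100,16,34),(196,424,-100,-16,34),(172,407,-92,0,37)]
def W(p,q): c,n=np.cos(p[2]),np.sin(p[2]); return [p[0]+c*q[0]-n*q[1],p[1]+n*q[0]+c*q[1],q[2]]
def f(p): return np.ravel([np.array(proj(s,W(p,np.array(q[2:])/1e3)))-(110+q[0]/4-.4,120+q[1]/4-.4) for q in pts])
o=least_squares(f,[.61,.2,0]);p=o.x;print(p,o.fun.round(1))
for q in [(-.094,0,.037),(-.12,0,.1),(-.06,0,.1),(.036,0,.1)]: print(q,np.round(W(p,q),4))
E
python3 fit.py
```

```text
[ 0.61168195  0.19419004 -0.16515242] [-0.1 -0.4  0.1 -0.2 -0.1 -0.1  0.6 -0.1 -0.3  0.5 -0.2  0.4]
(-0.094, 0, 0.037) [0.519  0.2096 0.037 ]
(-0.12, 0, 0.1) [0.4933 0.2139 0.1   ]
(-0.06, 0, 0.1) [0.5525 0.2041 0.1   ]
(0.036, 0, 0.1) [0.6472 0.1883 0.1   ]
```

Emit:
drive_tool(
  rows=[
    {"turn": -0.88},
    {"turn": -0.88},
    {"turn": -0.88},
    {"turn": -0.88},
    {"dx": -0.4,"dy": -0.46},
    {"dx": -0.4,"dy": -0.46},
    {"dx": -0.4,"dy": -0.46},
    {"dx": -0.4,"dy": -0.46},
    {"dx": -0.4,"dy": -0.46},
    {"dx": -0.4,"dy": -0.46},
    {"dx": -0.4,"dy": -0.46},
    {"dx": -0.4,"dy": -0.46},
    {"dx": -0.4,"dy": -0.46},
    {"dx": -0.4,"dy": -0.46},
    {"dx": -0.4,"dy": -0.46},
    {"dx": -0.4,"dy": -0.46},
    {"dx": -0.4,"dy": -0.51},
    {},
    {},
  ],
  gripper=1,
  newtons=10,
)

```text
invalid input
```

Emit:
drive_tool(
  rows=[
    {"dx": 0,"dy": 0,"dz": 0,"turn": -0.88},
    {"dx": 0,"dy": 0,"dz": 0,"turn": -0.88},
    {"dx": 0,"dy": 0,"dz": 0,"turn": -0.88},
    {"dx": 0,"dy": 0,"dz": 0,"turn": -0.88},
    {"dx": 0,"dy": 0,"dz": 0,"turn": 0},
  ],
  gripper=1,
  newtons=10,
)

```text
time: 0.82
eef_pos: [0.2702, 0.6184, 0.2304]
orientation: [-0.0, 0.083, 0.997, -0.0]
force: [0.5, -0.1, -0.2]
grip_width: 0.467
finger_force: 0.0
```

Emit:
drive_tool(
  rows=[
    {"dx": -0.4,"dy": -0.46,"dz": 0,"turn": 0},
    {"dx": -0.4,"dy": -0.46,"dz": 0,"turn": 0},
    {"dx": -0.4,"dy": -0.46,"dz": 0,"turn": 0},
    {"dx": -0.4,"dy": -0.46,"dz": 0,"turn": 0},
    {"dx": -0.4,"dy": -0.46,"dz": 0,"turn": 0},
    {"dx": -0.4,"dy": -0.46,"dz": 0,"turn": 0},
    {"dx": -0.4,"dy": -0.46,"dz": 0,"turn": 0},
    {"dx": -0.4,"dy": -0.46,"dz": 0,"turn": 0},
    {"dx": -0.4,"dy": -0.46,"dz": 0,"turn": 0},
    {"dx": -0.4,"dy": -0.46,"dz": 0,"turn": 0},
    {"dx": -0.4,"dy": -0.46,"dz": 0,"turn": 0},
    {"dx": -0.4,"dy": -0.46,"dz": 0,"turn": 0},
    {"dx": -0.4,"dy": -0.51,"dz": 0,"turn": 0},
    {"dx": 0,"dy": 0,"dz": 0.5,"turn": 0},
    {"dx": 0,"dy": 0,"dz": 0.5,"turn": 0},
    {"dx": 0,"dy": 0,"dz": 0.5,"turn": 0},
    {"dx": 0,"dy": 0,"dz": 0.5,"turn": 0},
    {"dx": 0,"dy": 0,"dz": 0.4,"turn": 0},
    {"dx": 0,"dy": 0,"dz": 0.2,"turn": 0},
    {"dx": 0,"dy": 0,"dz": 0,"turn": 0},
  ],
)

```text
time: 3.32
eef_pos: [0.5177, 0.21, 0.0742]
orientation: [-0.001, 0.083, 0.997, -0.0]
force: [0.1, -1.1, 0.1]
grip_width: 0.003
finger_force: 0.0
```

Run:
```python
from h import *
p=np.array([.6117,.1942]);c,n=np.cos(-.165),np.sin(-.165)
e=np.array(r.observe()['eef_pos']);print(np.array([[c,n],[-n,c]])@(e[:2]-p),e[2])
for k,(u,v) in {'top':(153,205),'scene':(0,0)}.items():
    s=r.snapshot(k); u,v=map(int,proj(s,[.54,.207,.05])); print(k,u,v)
    a,b=max(u-75,0),max(v-56,0); cv2.imwrite(f'pics/{k}2.png',cv2.resize(s['pixels'][b:b+112,a:a+150,::-1],(600,448),interpolation=cv2.INTER_CUBIC))
a=[cv2.imread(f'pics/{k}2.png') for k in('top','scene')]
cv2.imwrite('pics/b2.png',cv2.resize(np.hstack(a),(800,299)))
```

```text
[-0.0952844   0.00018916] 0.0742195550036736
top 152 213
scene 196 238
```

View pics/b2.png

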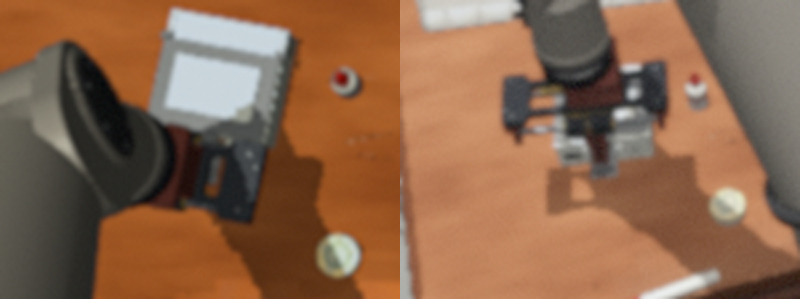

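The gripper's long side lies across the reader and the closed fingertips are over the tab pad (right-hand picture, about (600,165)). Pressing next.

Emit:
drive_tool(
  rows=[
    {"dx": 0,"dy": 0,"dz": 0.2,"turn": 0},
    {"dx": 0,"dy": 0,"dz": 0.2,"turn": 0},
    {"dx": 0,"dy": 0,"dz": 0.08,"turn": 0},
    {"dx": 0,"dy": 0,"dz": 0.04,"turn": 0},
    {"dx": 0,"dy": 0,"dz": 0.04,"turn": 0},
    {"dx": 0,"dy": 0,"dz": 0.04,"turn": 0},
    {"dx": 0,"dy": 0,"dz": 0.04,"turn": 0},
    {"dx": 0,"dy": 0,"dz": 0,"turn": 0},
    {"dx": 0,"dy": 0,"dz": 0,"turn": 0},
  ],
)

```text
time: 4.55
eef_pos: [0.5184, 0.2101, 0.0364]
orientation: [0.0, 0.083, 0.997, 0.0]
force: [-0.9, -1.4, 2.8]
grip_width: 0.004
finger_force: 1.7
```

```bash
cat > look.py <<'E'
import sys
from h import *
n=sys.argv[1]
o=[]
for k in('top','scene'):
    s=r.snapshot(k); u,v=map(int,proj(s,[.58,.2,.08]))
    a,b=max(u-75,0),max(v-70,0); o.append(cv2.resize(s['pixels'][b:b+130,a:a+150,::-1],(400,347),interpolation=cv2.INTER_CUBIC))
cv2.imwrite(f'pics/{n}.png',np.hstack(o))
E
python3 look.py b3
```

```text
(no output)
```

View pics/b3.png

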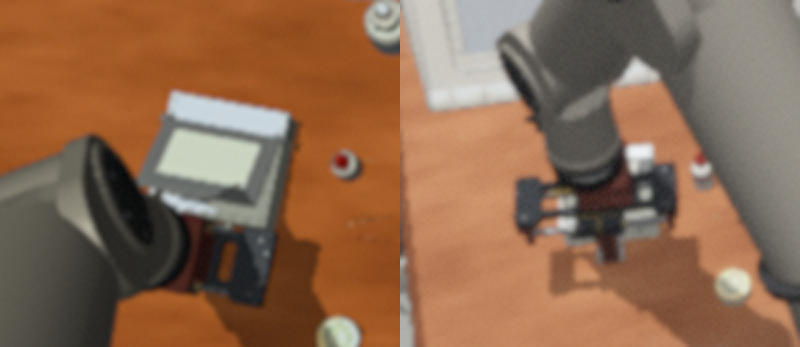

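The lid has let go and is part-way up in the top view, with its front edge at about (200,200). I'll wait until it has risen, then release the tab and come up.

Emit:
drive_tool(
  rows=[
    {"dx": 0,"dy": 0,"dz": 0,"turn": 0},
    {"dx": 0,"dy": 0,"dz": 0,"turn": 0},
    {"dx": 0,"dy": 0,"dz": 0,"turn": 0},
    {"dx": 0,"dy": 0,"dz": 0,"turn": 0},
    {"dx": 0,"dy": 0,"dz": 0,"turn": 0},
    {"dx": 0,"dy": 0,"dz": 0,"turn": 0},
    {"dx": 0,"dy": 0,"dz": 0,"turn": 0},
    {"dx": 0,"dy": 0,"dz": 0,"turn": 0},
    {"dx": 0,"dy": 0,"dz": -0.1,"turn": 0},
    {"dx": 0,"dy": 0,"dz": -0.2,"turn": 0},
    {"dx": 0,"dy": 0,"dz": -0.3,"turn": 0},
    {"dx": 0,"dy": 0,"dz": -0.3,"turn": 0},
    {"dx": 0,"dy": 0,"dz": -0.3,"turn": 0},
    {"dx": 0,"dy": 0,"dz": 0,"turn": 0},
    {"dx": 0,"dy": 0,"dz": 0,"turn": 0},
  ],
)

```text
time: 6.52
eef_pos: [0.5178, 0.2101, 0.1081]
orientation: [-0.0, 0.083, 0.997, -0.0]
force: [-0.2, -0.1, -0.0]
grip_width: 0.007
finger_force: 0.0
```

```bash
python3 look.py b4
```

```text
(no output)
```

View pics/b4.png

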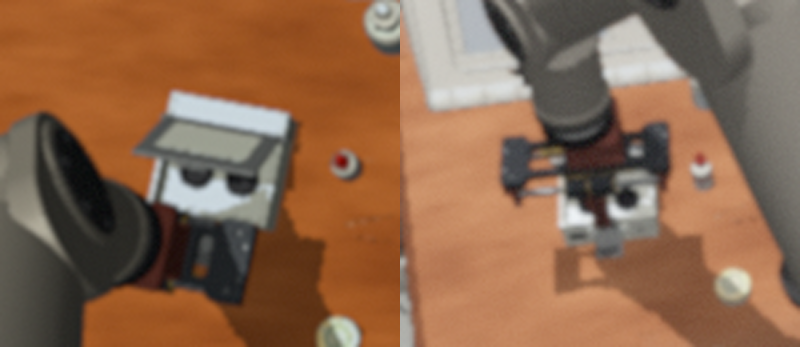

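The lid stands at about 1 rad (edge near (200,155)) and the tab is free. I'll push the lid with the finger fronts, tips at z = 0.10.

Emit:
drive_tool(
  rows=[
    {"dx": -0.3,"dy": 0,"dz": 0,"turn": 0},
    {"dx": -0.3,"dy": 0,"dz": 0,"turn": 0},
    {"dx": -0.3,"dy": 0,"dz": 0,"turn": 0},
    {"dx": -0.1,"dy": 0,"dz": 0,"turn": 0},
    {"dx": -0.1,"dy": 0,"dz": 0,"turn": 0},
    {"dx": -0.1,"dy": 0,"dz": 0,"turn": 0},
    {"dx": -0.1,"dy": 0,"dz": 0,"turn": 0},
    {"dx": -0.1,"dy": 0,"dz": 0,"turn": 0},
    {"dx": -0.1,"dy": 0,"dz": 0,"turn": 0},
    {"dx": -0.1,"dy": 0,"dz": 0,"turn": 0},
    {"dx": -0.1,"dy": 0,"dz": 0,"turn": 0},
    {"dx": -0.1,"dy": 0,"dz": 0,"turn": 0},
    {"dx": -0.1,"dy": 0,"dz": 0,"turn": 0},
    {"dx": -0.1,"dy": 0,"dz": 0,"turn": 0},
    {"dx": 0,"dy": 0,"dz": 0,"turn": 0},
  ],
)

```text
time: 8.5
eef_pos: [0.6369, 0.1901, 0.1082]
orientation: [0.0, 0.083, 0.997, -0.0]
force: [0.0, -1.0, 0.6]
grip_width: 0.007
finger_force: 0.0
```

```bash
python3 look.py b5
```

```text
(no output)
```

View pics/b5.png

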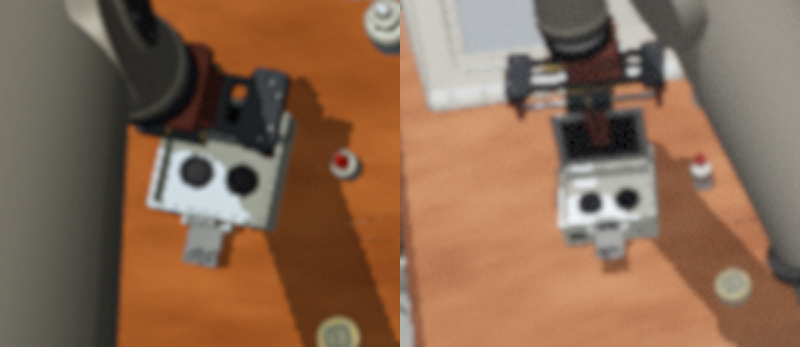

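The lid is pushed upright and slightly past (scene view, (605,130)), and the reader has not moved. Next come small steps to the stop.

Emit:
drive_tool(
  rows=[
    {"dx": -0.04,"dy": 0,"dz": 0,"turn": 0},
    {"dx": -0.04,"dy": 0,"dz": 0,"turn": 0},
    {"dx": -0.04,"dy": 0,"dz": 0,"turn": 0},
    {"dx": -0.03,"dy": 0,"dz": 0,"turn": 0},
    {"dx": 0,"dy": 0,"dz": 0,"turn": 0},
  ],
)

```text
time: 9.22
eef_pos: [0.6455, 0.1888, 0.1083]
orientation: [0.0, 0.083, 0.997, 0.0]
force: [0.5, 0.0, 0.0]
grip_width: 0.004
finger_force: 0.0
```

Emit:
drive_tool(
  rows=[
    {"dx": -0.02,"dy": 0,"dz": 0,"turn": 0},
    {"dx": 0,"dy": 0,"dz": 0,"turn": 0},
  ],
)

```text
time: 9.48
eef_pos: [0.6465, 0.1887, 0.1082]
orientation: [-0.0, 0.083, 0.997, 0.0]
force: [-0.3, -1.2, 0.9]
grip_width: 0.008
finger_force: 0.1
```

Emit:
drive_tool(
  rows=[
    {"dx": -0.02,"dy": 0,"dz": 0,"turn": 0},
    {"dx": 0,"dy": 0,"dz": 0,"turn": 0},
  ],
)

```text
time: 9.72
eef_pos: [0.647, 0.1886, 0.108]
orientation: [-0.001, 0.083, 0.997, -0.0]
force: [-2.9, 0.7, 1.7]
grip_width: 0.004
finger_force: 1.6
```

The force rises to 2.9 N, so the lid is at its stop. I'll back off and go up.

Emit:
drive_tool(
  rows=[
    {"dx": 0.1,"dy": 0,"dz": 0,"turn": 0},
    {"dx": 0.3,"dy": 0,"dz": 0,"turn": 0},
    {"dx": 0.5,"dy": 0,"dz": 0,"turn": 0},
    {"dx": 0.6,"dy": 0,"dz": 0,"turn": 0},
    {"dx": 0.6,"dy": 0,"dz": -0.3,"turn": 0},
    {"dx": 0.3,"dy": 0,"dz": -0.5,"turn": 0},
    {"dx": 0,"dy": 0,"dz": -0.5,"turn": 0},
    {"dx": 0,"dy": 0,"dz": -0.3,"turn": 0},
    {"dx": 0,"dy": 0,"dz": 0,"turn": 0},
    {"dx": 0,"dy": 0,"dz": 0,"turn": 0},
    {"dx": 0,"dy": 0,"dz": 0,"turn": 0},
  ],
)

```text
time: 11.1
eef_pos: [0.5052, 0.212, 0.2032]
orientation: [-0.001, 0.083, 0.997, -0.001]
force: [-0.7, 0.3, 0.1]
grip_width: 0.005
finger_force: 0.0
```

```bash
python3 look.py b6
```

```text
(no output)
```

View pics/b6.png

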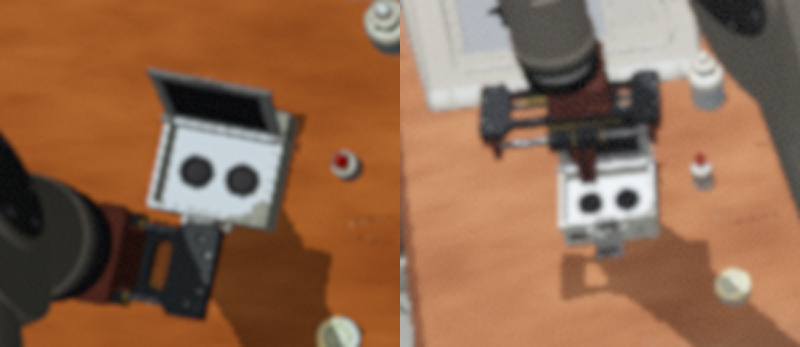

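The lid leans well back past upright (top view, (215,100)), the tab is up, the reader is in place and the arm is clear.

```bash
python3 -c "
from station import r
print(r.hand_in())"
```

```text
the job is handed in; nothing more can be done
None
```

I handed the job in at about 11 s: the wide reader's lid is pushed back to its stop, its tab is released and the arm is clear. The final view showed nothing disturbed around the wide reader; the narrow one was not in that view, and the hand-in call gave no verdict.

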